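Hold a small culture dish flush on the sloped colony-counter stage

TASK

Switch on the colony counter's lamp by pressing its round push button fully down, then pick up the single small culture dish from the bench. Lay it, lid up, centred on the round glass of the counter's sloped stage, tilting it by feel until its underside lies flush, and finish while still holding it there in the gripper with a light, steady press, ready for the count: do not let go. Leave the stage at the slope it is set to, and leave the dish stack, burner and tube alone.

Things in the scene. Friction and masses are not known exactly. Their poses are not given: they have to be found in the camera images.
- counter: The colony counter: white base 280 mm deep, 220 wide, 70 high, fixed to the bench, carrying stage and button; origin at the centre of its underside, x away from its front (the front faces the robot), y to its left seen from the robot. Stage hinge 70 mm before the centre; button 105 mm before, 68 mm to the left. The magnifier stands swung away behind.
- lamp_top (a point): Centre of the top of the lamp button: white, round, 24 mm across, in a black round collar 44 mm across and 12 mm high on the counter's front deck; the only button there. Its top is 92 mm above the bench, 10 mm above the collar. Press straight down; it springs back.
- lamp (a joint): Travel of the lamp button: 0 up, 0.006 m fully down; a spring of about 4 N at full travel. The lamp counts as switched on when it has been pressed more than 4.5 mm.
- glass (a point): Centre of the round frosted glass (108 mm across, fine grid), level with the top face of the counter's stage, a flat grey light box 190 mm long up the slope, 200 wide, 30 thick. x points up the slope (away from the front), y across it (level), z square out of the face. Slope set anew each time, 0.14 to 0.38 rad; a stiff clamped hinge at its lower edge holds it (slips above 60 N at the glass).
- dish_centre (a point): Centre (half-way up) of the single small culture dish: closed, clear plastic, tan filling, round, 15 mm tall: base (lower 5 mm) 57 mm across, lid above it 60 mm; about 35 g. z points out of the lid; underside flat, 7.5 mm below this point. Starts on the bench, lid up, left or right of the counter. A light press is a few newtons; gripped slackly (5 N) it rocks in the fingers and beds itself flat.
- stack_centre (a point): Bystander: centre of a stack of three large closed culture dishes, 91 mm across and 48 mm tall in all, standing on the other side of the counter. Leave alone.
- burner: Bystander: blue bench gas burner, round body 92 mm across and 108 mm high with a slanting pipe to 180 mm; origin at the centre of its underside. Leave alone.
- tube: Bystander: upright clear sample tube with a red cap, 34 mm across the cap and 113 mm tall; origin at the centre of its underside. Leave alone.
Mind the look-alikes: they are no part of the job. Of the things that look like the part that bears dish_centre, the largest one is meant.

How it is judged:
On the way, in this order (a step that is already met when the one before it is completed fails the run):
1. the lamp button is pressed fully down (value of joint lamp above 0.0045 m), for 0.05 s.
2. the small dish is lifted off the bench in the gripper (height (world z) of dish_centre above 0.04 m and contact force between dish and the fingers above 0.5 N), for 0.2 s.
At the end, for the whole second after the job is handed in: The dish, lid up, is still gripped and at rest, flush on the stage: parallel to the glass within 0.035 rad, underside within 2 mm, centre within 15 mm of the glass's, pressed with 1 to 20 N; the button is up again and the glass within 5 mm of its set place (angle between the z axis of dish_centre and the z axis of glass, either way round below 0.035 rad and angle between dish_centre's own z axis and vertical below 0.9 rad and z of dish_centre in the frame of glass between 0.005 and 0.0095 m and distance between dish_centre and glass below 0.017 m and contact force between dish and counter between 1 and 20 N and contact force between dish and the fingers above 1 N and distance of glass from where it was at the start of the episode below 0.005 m and value of joint lamp below 0.002 m and linear speed of dish below 0.01 m/s); the arm keeps its last pose, push and grip.
It fails at once if the dish is crushed against the stage (over 40 N) (contact force between dish and counter above 40 N).
It fails at once if the dish stack is disturbed (distance of stack_centre from where it was at the start of the episode above 0.03 m).
It fails at once if the burner is disturbed (distance of burner from where it was at the start of the episode above 0.03 m).
It fails at once if the tube is disturbed (distance of tube from where it was at the start of the episode above 0.03 m).
It also fails if it takes over 48 s, if anything falls off the work surface, if the arm or the gripper's body presses on something with over 40 N, if the wrist force passes 120 N, or if a joint passes its speed limit or range.

ROBOT

A 6-joint arm with a two-finger parallel gripper is mounted at the origin on the work surface. World frame = base frame: x ahead of the robot, y to its left, z up, the work surface at z = 0. Lengths are in m, angles in rad, forces in N, time in s.
With the tool pointing down it reaches from about 0.3 to 0.825 m from the base axis. Payload 5.4 kg.
Tool frame: the origin (TCP) lies midway between the tips of the shut fingers; the grasp point (between the pads) lies 19 mm behind it; z points along the fingers, y is the line along which they close (so a half turn about z gives the same grasp; the last joint's range is limited). The gripper opens to 92 mm and grips with 3 to 60 N. Pads are 20 mm wide; open, the fingers measure 128 mm over their backs; the gripper's body (75 mm by 189 mm) begins 69 mm behind the grasp point.
Start: joints at [-1.398, 0.158, 1.597, -0, 1.386, -0.21], TCP at [0.215, -0.533, 0.184] pointing down, gripper open.
Joint ranges: [-2.91, 2.91], [-0.94, 2.29], [0.18, 2.7], [-1.29, 4.43], [0.17, 2.64], [-3, 3]. Speed limits (rad/s): [2.57, 2.57, 3.14, 3.14, 3.14, 3.14].

INTERFACE

Orientations are given as [roll, pitch, yaw] about the fixed x, y, z axes, in that order (R = Rz(yaw) Ry(pitch) Rx(roll)).
In Python, from bench import arm gives the robot as it stands.
- The arm moves only by the tool step_arm, never from a script. Its argument "moves" is a list of rows, each an object of numbers: "x", "y", "z": the shift along the tool's x, y, z in mm; "wx", "wy", "wz": the turn, a rotation vector about the tool's x, y, z in rad; "fingers": the closure, from 0 (fully open) to 1 (shut). In form: [{"x": .., "y": .., "z": .., "wx": .., "wy": .., "wz": .., "fingers": ..}, ...]. A call has 1 to 8 rows; each row is the pose to reach, as a shift and turn from the pose commanded when the call began, along the tool's axes at that moment; what a row does not reach only later rows make up. A row lasts 1/10 s, in which the tool goes at most 50 mm and 8.59 degrees, less where a joint would pass 70% of its speed; a pose out of reach is approached as far as the arm can. A call with a gripper value outside its range is refused whole. The fingers move at their own pace and stop on an object; the grip force is fixed at half the most. Time passes only in rows, so rows that repeat a pose let the fingers close. It gives the time, the measured TCP pose, the force, the opening and the grip force at its end, in the units of the state.
- arm.observe(): the state, without advancing time (a new reading comes with each control period).
- arm.read_camera(name): name is "scene" or "top" or "wrist"; returns a dict with "image" (400x640x3 uint8, red, green, blue), "fx", "fy", "cx", "cy" (pixels), "view" (4x4, takes a point from world to camera coordinates). Camera axes: x right, y up, looking along -z (the intrinsics and any distortion apply to the point x, -y, -z); pixel columns grow to the right and rows downward; lengths in m; the calibration is good to about 2 mm. The wrist camera is an equidistant fisheye: a pixel r from the principal point sees the ray r / f radians off the axis. A picture is of the moment at which its call begins. There is no depth.
- arm.job_done(): hands the job in; it is judged then, once.
Trained networks look in a picture, given as the dict that the camera call returned (one of the last four; its "shot" number tells which), for a name from the list of things; names that differ only in an ending like _2 or _b are one class to them, and where a whole thing is asked for, a point or a joint stands for the part that bears it (a point fixed in the world has none). Each returns a list of dicts, best first, with "score" (0 to 1); they miss things now and then, are a little off and sometimes report something else, mostly with a low value. They report only what shows in the picture. A call takes as long as a camera call. They do not tell look-alikes from the thing itself.
- arm.trace(label, picture): "pixels" (400x640 bool, what is visible of it) and "bbox" ([left, top, right, bottom] in pixels, round what is visible of it).
The state is a dict: "clock": time; "joint_positions": joint angles; "joint_vel": joint speeds; "tau": joint torques, N m; "eef_pos": TCP position; "eef_rot": TCP orientation; "ft_force": force on the tool from outside, world axes, zero at the start; "moment": the same for the moment, N m; "grip_width": finger opening in m; "grasp_force": force on a finger pad.
Only numpy, scipy, OpenCV 4.12 (cv2) and the standard library are available. Lean on these libraries where they do the work, as an engineer would, in place of code of your own. Each camera call takes 0.05 s, during which the arm holds its last target. There are 200 camera calls.

## Working session

There is one attempt and no reset: what is moved stays moved. The work goes in short steps, Python scripts to look and compute and a tool call to move; the robot and the scene stay as the last step left them, time stands still between calls to the robot, and variables do not carry over. Pictures are saved under pics/ and viewed, at most 10 in all, crops included, and the job is handed in when it is done.

Besides the shell and the picture viewer there is one more tool, called after "Request:" by a JSON object that holds its "method" and its "body". step_arm: Moves the arm, as the interface text tells. Its arguments: {"type":"object","properties":{"moves":{"type":"array","items":{"type":"object","properties":{"x":{"type":"number"},"y":{"type":"number"},"z":{"type":"number"},"wx":{"type":"number"},"wy":{"type":"number"},"wz":{"type":"number"},"fingers":{"type":"number"}}}}},"required":["moves"]}

```bash
mkdir -p pics; ls
cat > h.py <<'E'
import numpy as np,cv2
from bench import arm
from scipy.spatial.transform import Rotation as R
def cam(n): return arm.read_camera(n)
def save(im,name): cv2.imwrite('pics/'+name,cv2.cvtColor(im,cv2.COLOR_RGB2BGR))
def ray(p,uv,fish=False):
    V=np.array(p['view']);x=(uv[0]-p['cx'])/p['fx'];y=(uv[1]-p['cy'])/p['fy']
    if fish:
        r=np.hypot(x,y);s=np.sin(r)/r if r>1e-9 else 1;d=np.array([x*s,-y*s,-np.cos(r)])
    else: d=np.array([x,-y,-1.])
    o=-V[:3,:3].T@V[:3,3];d=V[:3,:3].T@d
    return o,d/np.linalg.norm(d)
def atz(p,uv,z,fish=False):
    o,d=ray(p,uv,fish);return o+d*(z-o[2])/d[2]
def proj(p,X,fish=False):
    V=np.array(p['view']);c=V[:3,:3]@np.array(X)+V[:3,3];c=c*[1,-1,-1]
    if fish:
        r=np.hypot(c[0],c[1]);t=np.arctan2(r,c[2]);k=t/max(r,1e-9)
        return np.array([p['cx']+p['fx']*c[0]*k,p['cy']+p['fy']*c[1]*k])
    return np.array([p['cx']+p['fx']*c[0]/c[2],p['cy']+p['fy']*c[1]/c[2]])
E
python3 - <<'E'
from h import *
a=cam('scene');b=cam('top')
save(a['image'],'scene.png');save(b['image'],'top.png')
for nm,p in(('scene',a),('top',b)):
    o=ray(p,(320,200));print(nm,np.round(o,3),p['fx'])
    for l in('counter','lamp_top','glass','dish_centre','stack_centre','burner','tube'):
        try:
            for d in arm.trace(l,p)[:3]:
                m=d['pixels'];c=[float(v.mean()) for v in np.nonzero(m)[::-1]];print(l,round(d['score'],2),d['bbox'],np.round(c,1),m.sum(),np.round(atz(p,c,0.0075),3))
        except Exception as e: print(l,e)
print(arm.observe())
E
```

```text
pics
scene [[ 1.021 -0.368  0.93 ]
 [-0.448  0.317 -0.836]] 390.4943499871232
counter 0.74 [262.7, 152.3, 422.7, 298.5] [339.1 209.6] 10736 [0.582 0.009 0.007]
counter 0.33 [281.4, 153.4, 385.4, 243.1] [334.8 196.2] 5020 [0.539 0.025 0.007]
lamp_top 0.61 [312.5, 155.9, 323.3, 165.0] [316.6 160.3] 49 [0.401 0.055 0.007]
glass 0.62 [281.4, 153.0, 387.9, 241.4] [335.  196.3] 5110 [0.539 0.025 0.007]
dish_centre 0.98 [188.9, 222.2, 205.8, 245.8] [197.8 235.5] 415 [ 0.44  -0.35   0.007]
dish_centre 0.73 [220.9, 207.0, 233.4, 217.7] [224.9 212.7] 178 [ 0.416 -0.259  0.007]
dish_centre 0.57 [163.8, 251.8, 180.0, 267.4] [171.3 259.6] 213 [ 0.466 -0.435  0.007]
stack_centre 0.81 [374.9, 110.4, 402.7, 144.2] [388. 124.] 717 [0.404 0.333 0.007]
burner 0.56 [229.3, 275.4, 269.1, 328.8] [245.5 302.3] 1616 [ 0.67  -0.331  0.007]
burner 0.3 [186.2, 223.4, 208.0, 245.3] [198.  235.3] 397 [ 0.439 -0.35   0.007]
tube 0.54 [440.9, 147.7, 460.8, 177.8] [450.3 164. ] 364 [0.637 0.384 0.007]
top [[ 0.376 -0.023  1.128]
 [ 0.164 -0.045 -0.985]] 420.9846354214339
counter 0.94 [247.2, 88.0, 356.8, 253.4] [29
[... 695 characters left out ...]
 0.36  0.008]
{'clock': 0.8, 'joint_positions': array([-1.39811129e+00,  1.58355435e-01,  1.59699452e+00,  1.85249614e-06,
        1.38624030e+00, -2.10136247e-01]), 'joint_vel': array([ 0.00047162,  0.00048113, -0.0003084 ,  0.00163689, -0.00044568,
       -0.00081246]), 'tau': array([ 9.90912085e-04, -3.85546625e+01, -3.22343767e+01,  7.02739251e-02,
        3.06588365e-02, -1.08585983e-06]), 'eef_pos': array([ 0.21474258, -0.53337074,  0.18392895]), 'eef_rot': array([ 3.14158993e+00, -1.28058327e-06,  3.82820947e-01]), 'ft_force': array([ 0.70410994, -0.10601409,  0.66225154]), 'moment': array([ 0.04016778, -0.03532149, -0.00128889]), 'grasp_force': 0.0, 'grip_width': 0.09194867517635939}
```

View images.

Run:
```python
import cv2
t=cv2.imread('pics/top.png');s=cv2.imread('pics/scene.png')
cv2.imwrite('pics/topc.png',cv2.resize(t[80:290,140:480],None,fx=2.3,fy=2.3,interpolation=2))
cv2.imwrite('pics/scenec.png',cv2.resize(s[90:340,150:480],None,fx=2.4,fy=2.4,interpolation=2))
```

```text
(no output)
```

View pics/topc.png

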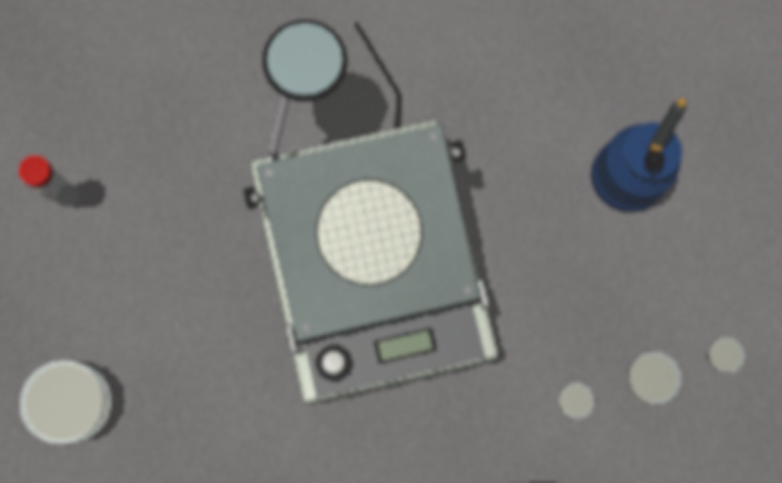

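View pics/scenec.png

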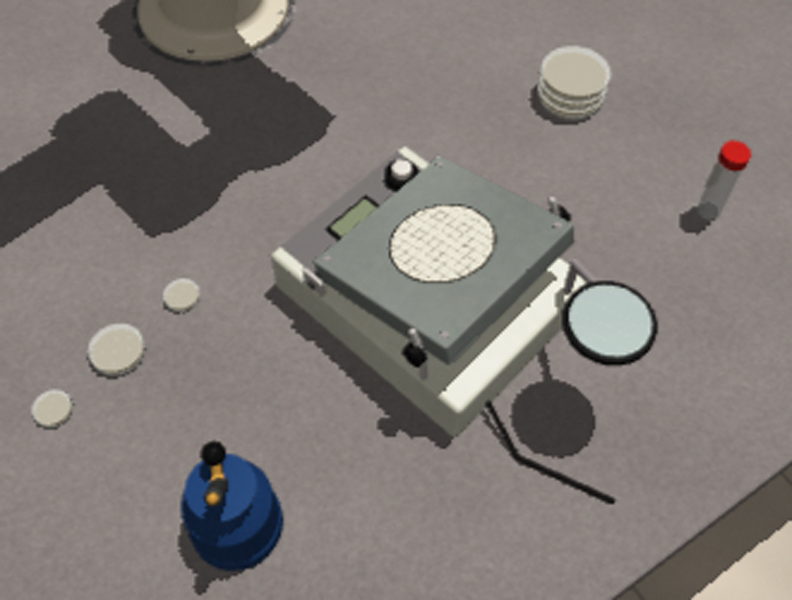

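The top view (crop) shows the counter with its button at full-image (285,237) and three dish look-alikes on the right: small at (390,254), **largest at (424,243)**, and small at (455,234). The scene view agrees, with the largest at (198,235), so I choose that one. Next I measure the stage.

```bash
cat > fit.py <<'E'
from h import *
from scipy.optimize import least_squares
# saved calibrations
a=cam('scene');b=cam('top')
def glassmask(p,box):
    l,t,r,bt=box;im=p['image'].astype(int)
    m=np.zeros(im.shape[:2],np.uint8);g=(im.min(2)>165)
    m[t:bt,l:r]=g[t:bt,l:r]
    m=cv2.morphologyEx(m,cv2.MORPH_CLOSE,np.ones((5,5)))
    n,lab,st,ce=cv2.connectedComponentsWithStats(m);k=1+np.argmax(st[1:,4]);
    m=(lab==k).astype(np.uint8);c=max(cv2.findContours(m,0,1)[0],key=len)
    print(st[k],ce[k]);M=cv2.fitEllipse(c);return M
E1=glassmask(a,(305,170,365,212));E2=glassmask(b,(272,150,330,210))
print(E1,E2)
print('lamp',atz(a,(316.6,160.3),.092),atz(b,(284.8,236.9),.092))
def tri(u,v):
    A=[];B=[]
    for p,x in((a,u),(b,v)):
        o,d=ray(p,x);P=np.eye(3)-np.outer(d,d);A.append(P);B.append(P@o)
    X=np.linalg.solve(sum(A),sum(B));return X,proj(a,X)-u,proj(b,X)-v
print('glass',tri(E1[0],E2[0]))
# stage corners from crops (top: /2.3+140,80 ; scene /2.4+150,90)
T=lambda x,y:np.array([x/2.3+140,y/2.3+80]);S=lambda x,y:np.array([x/2.4+150,y/2.4+90])
for n,u,v in(('FL',S(438,157),T(296,341)),('FR',S(316,262),T(481,298)),('BL',S(573,230),T(253,161)),('BR',S(447,353),T(437,122)),('lamp',S(402,168),T(333,362))):
    X=tri(u,v);print(n,np.round(X[0],4),np.round(X[1],1),np.round(X[2],1))
E
python3 fit.py
```

```text
[ 313  176   42   31 1034] [333.70599613 190.93617021]
[ 279  159   43   44 1492] [299.93967828 180.49597855]
((333.7107238769531, 190.94265747070312), (29.791179656982422, 41.99789810180664), 79.63738250732422) ((299.9471435546875, 180.49803161621094), (42.55842208862305, 42.82485580444336), 172.10580444335938)
lamp [0.4581499  0.01604763 0.092     ] [0.45752382 0.01792915 0.092     ]
glass (array([ 0.58995421, -0.02067784,  0.13209919]), array([ 0.30802147, -0.03639818]), array([0.27591877, 0.15998579]))
FL [0.4774 0.056  0.1057] [ 0.2 -0. ] [0.2 0.1]
FR [ 0.5235 -0.1374  0.1089] [-1.2  0.1] [-1.1 -0.6]
BL [0.6612 0.0974 0.1461] [ 1.1 -0.2] [1.  0.7]
BR [ 0.7044 -0.0948  0.146 ] [ 0.6 -0.1] [0.5 0.3]
lamp [0.4569 0.0188 0.09  ] [-0.3  0. ] [-0.3 -0.2]
```

Request:
{"method": "step_arm", "body": {"moves": [{"x": 431, "y": -420, "z": 0, "wz": 0.151, "fingers": 1}, {"x": 431, "y": -420, "z": 0, "wz": 0.151, "fingers": 1}, {"x": 431, "y": -420, "z": 0, "wz": 0.151, "fingers": 1}, {"x": 431, "y": -420, "z": 0, "wz": 0.151, "fingers": 1}, {"x": 431, "y": -420, "z": 0, "wz": 0.151, "fingers": 1}, {"x": 431, "y": -420, "z": 0, "wz": 0.151, "fingers": 1}, {"x": 431, "y": -420, "z": 0, "wz": 0.151, "fingers": 1}, {"x": 431, "y": -420, "z": 0, "wz": 0.151, "fingers": 1}]}}

```text
invalid input
```

Run:
```python
from h import *
o=arm.observe();print(o['clock'],o['eef_pos'],o['eef_rot'],o['grip_width'],o['ft_force'])
```

```text
0.9 [ 0.21476631 -0.53335916  0.18390089] [-3.14156740e+00 -4.16582296e-05  3.82820652e-01] 0.09160436844458074 [-0.52696839  0.08094836 -0.24355929]
```

Request:
{"method": "step_arm", "body": {"moves": [{"x": 50, "y": -45, "z": 0, "wx": 0, "wy": 0, "wz": 0.05, "fingers": 1.0}, {"x": 100, "y": -95, "z": 0, "wx": 0, "wy": 0, "wz": 0.1, "fingers": 1.0}, {"x": 431, "y": -420, "z": 0, "wx": 0, "wy": 0, "wz": 0.151, "fingers": 1.0}]}}

```text
clock: 1.2
eef_pos: [0.2772, -0.3954, 0.1837]
eef_rot: [-3.141, -0.0, 0.229]
ft_force: [1.4, -0.5, 0.9]
grip_width: 0.0698
grasp_force: 0.0
```

Request:
{"method": "step_arm", "body": {"moves": [{"x": 271, "y": -360, "z": 0, "wx": 0, "wy": 0, "wz": 0, "fingers": 1.0}, {"x": 271, "y": -360, "z": 0, "wx": 0, "wy": 0, "wz": 0, "fingers": 1.0}, {"x": 271, "y": -360, "z": 0, "wx": 0, "wy": 0, "wz": 0, "fingers": 1.0}, {"x": 271, "y": -360, "z": 0, "wx": 0, "wy": 0, "wz": 0, "fingers": 1.0}, {"x": 271, "y": -360, "z": 0, "wx": 0, "wy": 0, "wz": 0, "fingers": 1.0}, {"x": 271, "y": -360, "z": 0, "wx": 0, "wy": 0, "wz": 0, "fingers": 1.0}, {"x": 271, "y": -360, "z": 0, "wx": 0, "wy": 0, "wz": 0, "fingers": 1.0}, {"x": 271, "y": -360, "z": 0, "wx": 0, "wy": 0, "wz": 0, "fingers": 1.0}]}}

```text
clock: 2.0
eef_pos: [0.4381, -0.0286, 0.1843]
eef_rot: [3.141, -0.001, 0.232]
ft_force: [0.3, -0.9, -0.3]
grip_width: 0.0061
grasp_force: 0.0
```

Request:
{"method": "step_arm", "body": {"moves": [{"x": 0, "y": 0, "z": 0, "wx": 0, "wy": 0, "wz": 0, "fingers": 1.0}, {"x": 0, "y": 0, "z": 0, "wx": 0, "wy": 0, "wz": 0, "fingers": 1.0}, {"x": 0, "y": 0, "z": 0, "wx": 0, "wy": 0, "wz": 0, "fingers": 1.0}]}}

```text
clock: 2.3
eef_pos: [0.4373, -0.0314, 0.1839]
eef_rot: [3.141, 0.0, 0.231]
ft_force: [0.9, -0.0, 1.4]
grip_width: -0.0001
grasp_force: 0.0
```

Run:
```python
from h import *
import pickle
p=cam('wrist');save(p['image'],'w1.png');pickle.dump(p,open('w1.pkl','wb'))
o=arm.observe();print(o['clock'],o['eef_pos'],o['eef_rot'],o['grip_width'],o['ft_force'])
print(ray(p,(p['cx'],p['cy']),True),p['fx'],proj(p,[.458,.0175,.092],True),proj(p,[.59,-.0207,.132],True))
```

```text
2.35 [ 0.43729706 -0.03178602  0.1839274 ] [3.14124141e+00 1.10997060e-04 2.29687351e-01] -0.00016029940374545745 [ 0.38620177 -0.7499522  -0.25828049]
(array([ 0.51420208, -0.01405321,  0.38515353]), array([-0.2743934 , -0.06595065, -0.95935331])) 309.70691628693146 [272.79592731 159.14496714] [347.64966266  23.56664243]
```

View pics/w1.png

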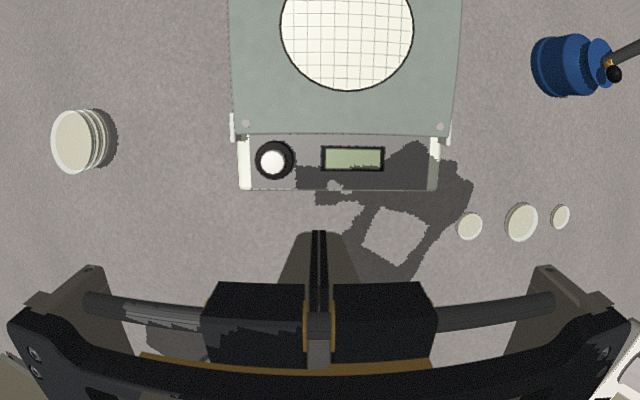

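The wrist view shows the button at (272,160), matching the projected (273,159), and the glass and stage above it. The largest dish is at (521,222). I'll press the button.

Request:
{"method": "step_arm", "body": {"moves": [{"x": 31.5, "y": -43.5, "z": 0, "wx": 0, "wy": 0, "wz": 0, "fingers": 1.0}, {"x": 31.5, "y": -43.5, "z": 40, "wx": 0, "wy": 0, "wz": 0, "fingers": 1.0}, {"x": 31.5, "y": -43.5, "z": 75, "wx": 0, "wy": 0, "wz": 0, "fingers": 1.0}, {"x": 31.5, "y": -43.5, "z": 88, "wx": 0, "wy": 0, "wz": 0, "fingers": 1.0}, {"x": 31.5, "y": -43.5, "z": 95, "wx": 0, "wy": 0, "wz": 0, "fingers": 1.0}, {"x": 31.5, "y": -43.5, "z": 98, "wx": 0, "wy": 0, "wz": 0, "fingers": 1.0}, {"x": 31.5, "y": -43.5, "z": 98, "wx": 0, "wy": 0, "wz": 0, "fingers": 1.0}]}}

```text
clock: 3.05
eef_pos: [0.4591, 0.0182, 0.087]
eef_rot: [3.141, -0.002, 0.231]
ft_force: [0.6, -0.2, 0.3]
grip_width: 0.0002
grasp_force: 0.0
```

Request:
{"method": "step_arm", "body": {"moves": [{"x": 0, "y": 0, "z": 1.5, "wx": 0, "wy": 0, "wz": 0, "fingers": 1.0}, {"x": 0, "y": 0, "z": 2.5, "wx": 0, "wy": 0, "wz": 0, "fingers": 1.0}, {"x": 0, "y": 0, "z": 2.5, "wx": 0, "wy": 0, "wz": 0, "fingers": 1.0}]}}

```text
clock: 3.35
eef_pos: [0.4585, 0.0189, 0.0839]
eef_rot: [3.141, -0.001, 0.232]
ft_force: [-0.1, 0.0, 0.2]
grip_width: 0.0006
grasp_force: 0.0
```

Run:
```python
from h import *
p=cam('wrist');save(p['image'][100:260,180:400],'w2.png')
for l in range(4):
    p=cam('top');o=arm.observe();print(o['clock'],o['eef_pos'],o['ft_force'],o['moment'])
```

```text
3.45 [0.45838669 0.01901441 0.08369769] [-0.12121921 -0.08391189  0.43287398] [0.00451645 0.03620553 0.03116999]
3.5 [0.45833697 0.01904006 0.08361316] [-0.400463   -0.12107557 -0.17778966] [0.02717984 0.01028512 0.02982799]
3.55 [0.45829371 0.01905256 0.0835661 ] [ 0.64822373  0.14315551 -0.22248386] [0.11023318 0.06988141 0.01919504]
3.6 [0.458276   0.01904828 0.08352966] [0.2507563  0.4664093  0.21790825] [-0.00148453 -0.04026751 -0.01254885]
```

View pics/w2.png

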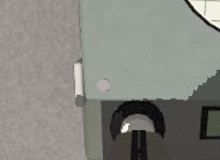

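Run:
```python
from h import *
p=cam('wrist');im=p['image']
print([np.round(proj(p,x,True),1) for x in([.4582,.019,.0835],[.458,.0175,.092],[.458,.0175,.086],[.458,.0175,.082],[.59,-.0207,.132])])
save(cv2.resize(im[180:280,260:380],None,fx=6,fy=6,interpolation=2),'w3.png')
```

```text
[array([317. , 224.8]), array([319.1, 230.2]), array([319.1, 226.9]), array([319.1, 224.8]), array([450.6,  39.3])]
```

View pics/w3.png

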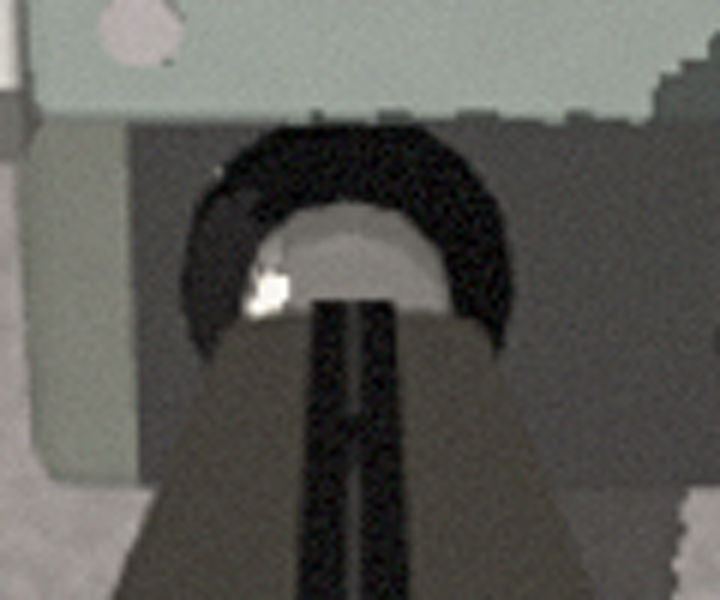

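Request:
{"method": "step_arm", "body": {"moves": [{"x": 0, "y": 0, "z": 1, "wx": 0, "wy": 0, "wz": 0, "fingers": 1.0}, {"x": 0, "y": 0, "z": 2, "wx": 0, "wy": 0, "wz": 0, "fingers": 1.0}, {"x": 0, "y": 0, "z": 2, "wx": 0, "wy": 0, "wz": 0, "fingers": 1.0}]}}

```text
clock: 3.95
eef_pos: [0.458, 0.0191, 0.0812]
eef_rot: [-3.141, 0.0, 0.232]
ft_force: [0.1, -0.8, -0.9]
grip_width: 0.0006
grasp_force: 0.0
```

Request:
{"method": "step_arm", "body": {"moves": [{"x": 0, "y": 0, "z": 1, "wx": 0, "wy": 0, "wz": 0, "fingers": 1.0}, {"x": 0, "y": 0, "z": 2, "wx": 0, "wy": 0, "wz": 0, "fingers": 1.0}, {"x": 0, "y": 0, "z": 2, "wx": 0, "wy": 0, "wz": 0, "fingers": 1.0}]}}

```text
clock: 4.25
eef_pos: [0.458, 0.0191, 0.0792]
eef_rot: [-3.141, 0.0, 0.232]
ft_force: [0.1, -0.3, -0.7]
grip_width: 0.0005
grasp_force: 0.0
```

Run:
```python
from h import *
p=cam('wrist');s=cam('scene');t=cam('top')
o=arm.observe();print(o['eef_pos'],o['ft_force'])
r=lambda im,f:cv2.resize(im,(390,300),interpolation=2)
A=r(p['image'][190:270,266:370],5);B=r(s['image'][130:190,277:355],5);C=r(t['image'][200:260,255:333],5)
save(np.vstack([np.hstack([A,B]),np.hstack([C,C*0])]),'w4.png')
for q,n in((s,'s'),(t,'t')):print(n,proj(q,o['eef_pos']),proj(q,[.458,.0175,.092]))
```

```text
[0.45819431 0.01901536 0.07940248] [ 0.58515733 -0.10835672 -0.03126952]
s [317.46946876 162.72068663] [317.00743976 160.03735417]
t [284.56045411 237.02871664] [284.9751125  236.70484872]
```

View pics/w4.png

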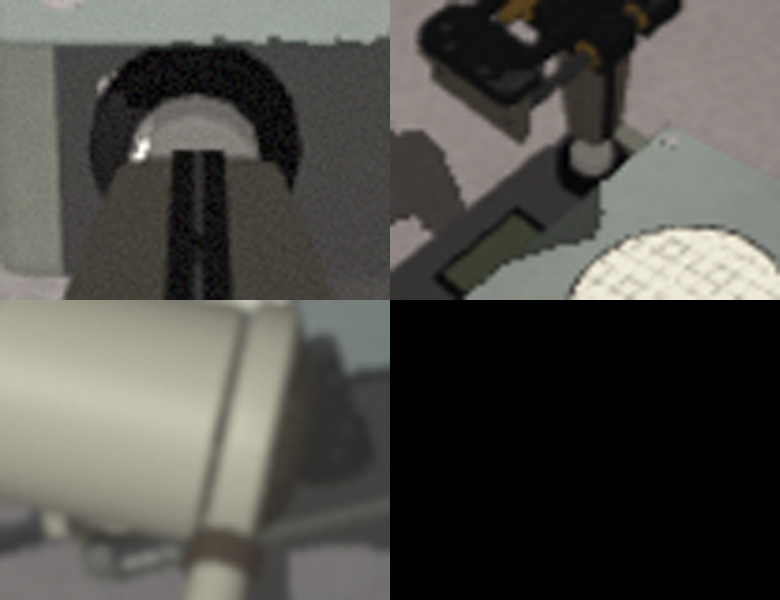

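The fingertips end at the rear rim of the button image and no force shows, so the tips must still be above it. I'll go on down carefully, watching the force.

Request:
{"method": "step_arm", "body": {"moves": [{"x": 0, "y": 0, "z": 1, "wx": 0, "wy": 0, "wz": 0, "fingers": 1.0}, {"x": 0, "y": 0, "z": 2, "wx": 0, "wy": 0, "wz": 0, "fingers": 1.0}, {"x": 0, "y": 0, "z": 3, "wx": 0, "wy": 0, "wz": 0, "fingers": 1.0}, {"x": 0, "y": 0, "z": 3, "wx": 0, "wy": 0, "wz": 0, "fingers": 1.0}]}}

```text
clock: 4.8
eef_pos: [0.458, 0.0191, 0.0762]
eef_rot: [-3.141, 0.0, 0.232]
ft_force: [0.3, 0.4, 0.2]
grip_width: 0.0005
grasp_force: 0.0
```

Request:
{"method": "step_arm", "body": {"moves": [{"x": 0, "y": 0, "z": 1, "wx": 0, "wy": 0, "wz": 0, "fingers": 1.0}, {"x": 0, "y": 0, "z": 2, "wx": 0, "wy": 0, "wz": 0, "fingers": 1.0}, {"x": 0, "y": 0, "z": 3, "wx": 0, "wy": 0, "wz": 0, "fingers": 1.0}, {"x": 0, "y": 0, "z": 3, "wx": 0, "wy": 0, "wz": 0, "fingers": 1.0}]}}

```text
clock: 5.2
eef_pos: [0.4581, 0.019, 0.0732]
eef_rot: [-3.141, 0.0, 0.232]
ft_force: [0.3, 0.2, 0.1]
grip_width: 0.0008
grasp_force: 0.0
```

Run:
```python
from h import *
p=cam('wrist');s=cam('scene');im=p['image']
o=arm.observe();print(o['eef_pos'],o['ft_force'],o['tau'])
for c in (306,312,317,322,328):print(c,im[196:240,c].mean(1).astype(int))
print(s['image'][150:172,310:326].mean(2).astype(int))
r=lambda im:cv2.resize(im,(390,300),interpolation=2)
save(np.hstack([r(im[190:270,266:370]),r(s['image'][145:175,299:338])]),'w5.png')
print(proj(s,o['eef_pos']),proj(s,o['eef_pos']+[0,0,.02]),proj(s,o['eef_pos']+[-.02,0,0]),proj(p,o['eef_pos'],True),proj(p,o['eef_pos']+[0,0,.02],True))
```

```text
[0.45816603 0.01900821 0.07336168] [-0.30469704 -0.32348443 -0.95964152] [ 4.55397449e-04 -2.80695105e+01 -2.91728657e+01  4.23095282e-02
 -6.06863550e-02 -3.47553521e-05]
306 [157 153 155 154 154 155 158 148 135  94  30  17   4  15  16  15   3  16
  23  16   9  25  17  18  10  29  62  87 103 106 100 107 113 121 130 101
  73  62  63  65  62  64  67  63]
312 [151 155 159 156 157 160 159 104  74  55  14  14  26  30  22  15   1   5
  26  16  13   5  22  62  93 103 104 105 107 117 126 128 126 119  58  42
  35  22  17  15  21  22  24   9]
317 [154 156 154 155 158 153 160 151 110  54  10  16   1  14  17  24  10  18
  26  11  14  34  70 105 104 105 104 111 124 135 127 128 128 121  51  31
  33  30  35  27  35  35  22  33]
322 [156 158 157 151 155 157 156 133 114  85  21   7  18  23  15  17  18  16
  26  11   0  12  27  70  92 106 103  99 107 122 128 130 128 118  34   7
  18  29  11  19  12  18   4  16]
328 [160 155 158 155 153 157 159 104  70  55   8   7  20  17  17  20   0   0
  32   0  13  18   8  24  20  56  81  95 104 102 108 111 117 127 126 104
  73  66  64  65  68  61  64  63]
[[124  8
[... 906 characters left out ...]
76  34  22 123 143 144]
 [ 23   8  11  15  35  67  91  96  95  66  31  26 116 141 143 143]
 [ 34  12   9   8  10  20  29  30  31  21  37 117 140 143 142 142]
 [ 41  19   7   9   9   9   9   9  14 112 131 140 143 142 142 142]
 [ 50  31  13   6   9  10  10  21  53 127 142 143 143 142 140 141]
 [ 52  49  39  21  10  10  21  54  63 126 141 142 141 142 140 142]
 [ 52  52  50  49  40  30  53  62  62 128 142 142 143 143 142 143]
 [ 50  51  52  51  55  59  63  63  64  74 130 144 143 144 145 143]
 [ 52  52  49  57  62  63  63  62  61  62 126 143 145 144 145 143]]
[317.44570945 164.07395158] [317.49906284 159.52661608] [313.47822478 159.43155864] [317.08556206 224.69549572] [316.97554804 236.13145047]
```

View pics/w5.png

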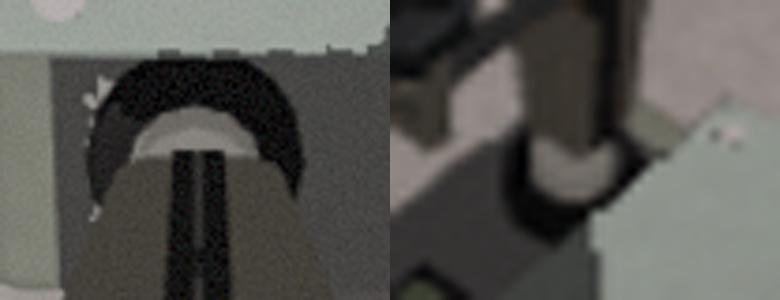

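Request:
{"method": "step_arm", "body": {"moves": [{"x": 0, "y": 0, "z": 1, "wx": 0, "wy": 0, "wz": 0, "fingers": 1.0}, {"x": 0, "y": 0, "z": 2, "wx": 0, "wy": 0, "wz": 0, "fingers": 1.0}, {"x": 0, "y": 0, "z": 3, "wx": 0, "wy": 0, "wz": 0, "fingers": 1.0}, {"x": 0, "y": 0, "z": 3, "wx": 0, "wy": 0, "wz": 0, "fingers": 1.0}]}}

```text
clock: 5.7
eef_pos: [0.458, 0.019, 0.0702]
eef_rot: [-3.141, 0.0, 0.232]
ft_force: [0.1, -0.1, -0.6]
grip_width: 0.0006
grasp_force: 0.0
```

Request:
{"method": "step_arm", "body": {"moves": [{"x": 0, "y": 0, "z": 1, "wx": 0, "wy": 0, "wz": 0, "fingers": 1.0}, {"x": 0, "y": 0, "z": 2, "wx": 0, "wy": 0, "wz": 0, "fingers": 1.0}, {"x": 0, "y": 0, "z": 2, "wx": 0, "wy": 0, "wz": 0, "fingers": 1.0}]}}

```text
clock: 6.0
eef_pos: [0.458, 0.0191, 0.0682]
eef_rot: [-3.141, 0.0, 0.232]
ft_force: [0.3, -0.2, 0.3]
grip_width: 0.0003
grasp_force: 0.0
```

Request:
{"method": "step_arm", "body": {"moves": [{"x": 0, "y": 0, "z": 1, "wx": 0, "wy": 0, "wz": 0, "fingers": 1.0}, {"x": 0, "y": 0, "z": 2, "wx": 0, "wy": 0, "wz": 0, "fingers": 1.0}, {"x": 0, "y": 0, "z": 2, "wx": 0, "wy": 0, "wz": 0, "fingers": 1.0}]}}

```text
clock: 6.3
eef_pos: [0.458, 0.019, 0.0662]
eef_rot: [-3.141, 0.0, 0.232]
ft_force: [0.1, -1.1, -0.3]
grip_width: 0.0005
grasp_force: 0.0
```

Run:
```python
from h import *
F=[];
for i in range(4):
    s=cam('scene');F.append(arm.observe()['ft_force'])
print(np.mean(F,0),arm.observe()['eef_pos'],arm.observe()['tau'])
print(s['image'][152:170,310:326].mean(2).astype(int))
```

```text
[-0.34379621 -0.15891926  0.0362985 ] [0.45822195 0.01899761 0.06643346] [ 7.54881989e-05 -2.82571399e+01 -2.89372766e+01  4.20049089e-02
 -6.08150032e-02 -7.61068094e-06]
[[122 102  62  50  51  51  52  51  51  37  18  18  45  65 124 139]
 [139 106  64  51  51  49  54  52  51  37  16  26  47  67 126 141]
 [140 104  63  51  51  50  53  52  50  35  16  25  46  73 126 141]
 [137 115  68  52  51  50  53  51  51  36  17  25  46  81 105 122]
 [134 123  73  51  50  50  52  51  52  31  15  25  47  83 103 104]
 [124  81  58  51  51  50  51  50  51  29  14  27  46  92 104 102]
 [ 82  47  42  49  50  49  51  51  52  30  14  26  42  83 101 104]
 [ 47  23  15  53  52  49  50  51  50  30  14  21  24  39  74 100]
 [ 31  11   8  84  80  57  51  51  51  30  45  49  29  21  49  67]
 [ 28  11   9  77 101  92  69  53  50  59  87  57  21   9  32  57]
 [ 25   7   8  75  94 101 105  92 100  95  92  49  13  22 124 135]
 [ 23   8   9  43  85  97  98  99  99  96  76  32  23  74 132 143]
 [ 24   8   8  15  35  67  92  96  96  65  32  28 115 137 141 143]
 [ 34  13   7   9  10  19  31  30  30  20  39 118 141 144 142 142]
 [ 43  18   7  10   7   8   9   7  13  49 119 140 143 142 141 141]
 [ 50  33  13   9   8   6   8  22  53  62 127 142 142 142 141 141]
 [ 52  50  40  22  12   4  22  53  63  64 127 141 143 142 141 142]
 [ 54  51  51  47  41  30  54  63  64  63 127 141 143 143 142 143]]
```

Request:
{"method": "step_arm", "body": {"moves": [{"x": 0, "y": 0, "z": 1, "wx": 0, "wy": 0, "wz": 0, "fingers": 1.0}, {"x": 0, "y": 0, "z": 2, "wx": 0, "wy": 0, "wz": 0, "fingers": 1.0}, {"x": 0, "y": 0, "z": 3, "wx": 0, "wy": 0, "wz": 0, "fingers": 1.0}, {"x": 0, "y": 0, "z": 3, "wx": 0, "wy": 0, "wz": 0, "fingers": 1.0}]}}

```text
clock: 6.9
eef_pos: [0.458, 0.019, 0.0632]
eef_rot: [-3.141, 0.0, 0.232]
ft_force: [0.1, -0.5, -0.3]
grip_width: 0.0005
grasp_force: 0.0
```

Request:
{"method": "step_arm", "body": {"moves": [{"x": 0, "y": 0, "z": 1, "wx": 0, "wy": 0, "wz": 0, "fingers": 1.0}, {"x": 0, "y": 0, "z": 2, "wx": 0, "wy": 0, "wz": 0, "fingers": 1.0}, {"x": 0, "y": 0, "z": 2, "wx": 0, "wy": 0, "wz": 0, "fingers": 1.0}]}}

```text
clock: 7.2
eef_pos: [0.4583, 0.019, 0.0614]
eef_rot: [-3.142, -0.0, 0.232]
ft_force: [0.0, 0.3, 0.8]
grip_width: 0.0005
grasp_force: 0.6
```

Request:
{"method": "step_arm", "body": {"moves": [{"x": 0, "y": 0, "z": 1, "wx": 0, "wy": 0, "wz": 0, "fingers": 1.0}, {"x": 0, "y": 0, "z": 2, "wx": 0, "wy": 0, "wz": 0, "fingers": 1.0}, {"x": 0, "y": 0, "z": 2, "wx": 0, "wy": 0, "wz": 0, "fingers": 1.0}]}}

```text
clock: 7.5
eef_pos: [0.4583, 0.019, 0.0595]
eef_rot: [3.142, -0.0, 0.232]
ft_force: [-0.8, 0.3, 2.4]
grip_width: 0.0008
grasp_force: 1.0
```

Request:
{"method": "step_arm", "body": {"moves": [{"x": 0, "y": 0, "z": 1, "wx": 0, "wy": 0, "wz": 0, "fingers": 1.0}, {"x": 0, "y": 0, "z": 2, "wx": 0, "wy": 0, "wz": 0, "fingers": 1.0}, {"x": 0, "y": 0, "z": 2, "wx": 0, "wy": 0, "wz": 0, "fingers": 1.0}]}}

```text
clock: 7.8
eef_pos: [0.4583, 0.019, 0.0574]
eef_rot: [3.142, -0.0, 0.232]
ft_force: [-0.7, -0.2, 3.0]
grip_width: 0.0004
grasp_force: 1.5
```

Request:
{"method": "step_arm", "body": {"moves": [{"x": 0, "y": 0, "z": 1, "wx": 0, "wy": 0, "wz": 0, "fingers": 1.0}, {"x": 0, "y": 0, "z": 1.5, "wx": 0, "wy": 0, "wz": 0, "fingers": 1.0}, {"x": 0, "y": 0, "z": 1.5, "wx": 0, "wy": 0, "wz": 0, "fingers": 1.0}]}}

```text
clock: 8.1
eef_pos: [0.4583, 0.019, 0.056]
eef_rot: [3.142, -0.0, 0.232]
ft_force: [-0.7, -0.8, 3.0]
grip_width: 0.0005
grasp_force: 1.8
```

Request:
{"method": "step_arm", "body": {"moves": [{"x": 0, "y": 0, "z": 0.7, "wx": 0, "wy": 0, "wz": 0, "fingers": 1.0}, {"x": 0, "y": 0, "z": 0.7, "wx": 0, "wy": 0, "wz": 0, "fingers": 1.0}]}}

```text
clock: 8.3
eef_pos: [0.4584, 0.019, 0.0557]
eef_rot: [3.142, -0.0, 0.232]
ft_force: [-2.8, 1.0, 6.4]
grip_width: 0.0005
grasp_force: 3.3
```

Contact starts at eef z ≈ 0.062 and the hard stop comes at 0.0556, so the button is fully down and the real tips sit about 30 mm above the reported TCP. Next I'll retreat and go over the dish.

Request:
{"method": "step_arm", "body": {"moves": [{"x": 0, "y": 0, "z": -20, "wx": 0, "wy": 0, "wz": 0, "fingers": 1.0}, {"x": 0, "y": 0, "z": -70, "wx": 0, "wy": 0, "wz": 0, "fingers": 1.0}, {"x": -15, "y": 48, "z": -100, "wx": 0, "wy": 0, "wz": -0.1, "fingers": 0.5}, {"x": -30, "y": 95, "z": -100, "wx": 0, "wy": 0, "wz": -0.2, "fingers": 0}, {"x": -44, "y": 140, "z": -100, "wx": 0, "wy": 0, "wz": -0.35, "fingers": 0}, {"x": -58, "y": 187, "z": -100, "wx": 0, "wy": 0, "wz": -0.5, "fingers": 0}, {"x": -72, "y": 235, "z": -100, "wx": 0, "wy": 0, "wz": -0.65, "fingers": 0}, {"x": -86, "y": 282, "z": -100, "wx": 0, "wy": 0, "wz": -0.8, "fingers": 0}]}}

```text
clock: 9.1
eef_pos: [0.4401, -0.2562, 0.1547]
eef_rot: [-3.141, -0.0, 0.982]
ft_force: [0.8, 0.3, 0.1]
grip_width: 0.0464
grasp_force: 0.0
```

```bash
cat > dish.py <<'E'
from h import *
import pickle,sys
p=cam('wrist');pickle.dump(p,open('wd.pkl','wb'));save(p['image'],sys.argv[1])
L=[]
for d in arm.trace('dish_centre',p):
    m=d['pixels'].astype(np.uint8)
    # centroid on a rectified plane z=.011
    c=max(cv2.findContours(m,0,1)[0],key=len)[:,0].astype(float)
    W=np.array([atz(p,u,.012,True)[:2] for u in c]).astype(np.float32)
    e=cv2.minEnclosingCircle(W);print(round(d['score'],2),np.round(d['bbox']),np.round(e[0],4),round(2000*e[1],1),np.round(W.mean(0),4))
s=arm.observe();print(s['clock'],s['eef_pos'],s['eef_rot'],s['grip_width'],s['ft_force'])
T=R.from_euler('xyz',s['eef_rot']).as_matrix()
for z in (0,-.019,-.03,-.049):
    print(z,proj(p,s['eef_pos']+T[:,2]*z,True))
E
python3 dish.py d1.png
```

```text
0.93 [285. 175. 319. 209.] [ 0.4159 -0.2586] 41.4 [ 0.4158 -0.2585]
0.53 [401. 264. 426. 283.] [ 0.4745 -0.4286] 39.1 [ 0.4761 -0.428 ]
9.2 [ 0.43968279 -0.25941145  0.1547696 ] [3.14096387e+00 1.59480785e-03 9.74142478e-01] 0.05443808669852917 [0.18123587 0.69152622 0.11483858]
0 [320.48608508 228.1703073 ]
-0.019 [320.66821835 239.18576084]
-0.03 [320.78822775 246.48730183]
-0.049 [321.02627129 261.07476353]
```

View pics/d1.png

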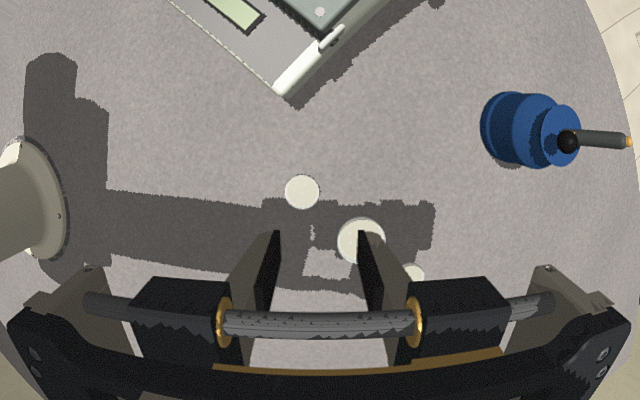

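The wrist view shows the large dish at (360,240), partly behind the right finger, and the small look-alikes at (302,192) and (413,272). I'll move over the large one and remeasure it.

Request:
{"method": "step_arm", "body": {"moves": [{"x": -31, "y": 20, "z": 0, "wx": 0, "wy": 0, "wz": 0, "fingers": 0}, {"x": -62, "y": 41, "z": 0, "wx": 0, "wy": 0, "wz": 0, "fingers": 0}, {"x": -62, "y": 41, "z": 30, "wx": 0, "wy": 0, "wz": 0, "fingers": 0}, {"x": -62, "y": 41, "z": 55, "wx": 0, "wy": 0, "wz": 0, "fingers": 0}, {"x": -62, "y": 41, "z": 55, "wx": 0, "wy": 0, "wz": 0, "fingers": 0}, {"x": -62, "y": 41, "z": 55, "wx": 0, "wy": 0, "wz": 0, "fingers": 0}, {"x": -62, "y": 41, "z": 55, "wx": 0, "wy": 0, "wz": 0, "fingers": 0}]}}

```text
clock: 9.9
eef_pos: [0.4408, -0.3293, 0.1018]
eef_rot: [3.139, 0.001, 0.977]
ft_force: [0.1, -0.4, 0.8]
grip_width: 0.0922
grasp_force: 0.0
```

```bash
python3 dish.py d2.png
```

```text
0.86 [235. 122. 276. 167.] [ 0.4157 -0.259 ] 42.5 [ 0.4159 -0.2593]
0.72 [190.   0. 278.  40.] [ 0.4779 -0.1234] 88.6 [ 0.4736 -0.1343]
0.7 [301. 181. 363. 236.] [ 0.4405 -0.3498] 61.8 [ 0.4408 -0.3495]
0.6 [370. 238. 399. 275.] [ 0.4645 -0.4326] 44.3 [ 0.4607 -0.43  ]
10.0 [ 0.44083954 -0.32950741  0.10194938] [3.13872762e+00 7.55796272e-04 9.76767531e-01] 0.09227968194285226 [-0.18713822  1.021764    0.96043712]
0 [318.5773583  224.58438435]
-0.019 [318.60391054 235.3904721 ]
-0.03 [318.62150495 242.56303481]
-0.049 [318.65664531 256.91752628]
```

View pics/d2.png

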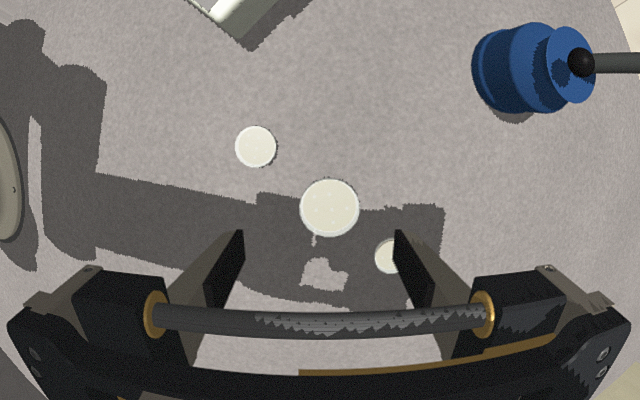

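The largest dish is at (330,208), 61.8 mm across and clear of the neighbours, at world (0.4405, −0.3497). I'll descend and grip it.

Request:
{"method": "step_arm", "body": {"moves": [{"x": -17, "y": 11, "z": 0, "wx": 0, "wy": 0, "wz": 0, "fingers": 0}, {"x": -17, "y": 11, "z": 40, "wx": 0, "wy": 0, "wz": 0, "fingers": 0}, {"x": -17, "y": 11, "z": 80, "wx": 0, "wy": 0, "wz": 0, "fingers": 0}, {"x": -17, "y": 11, "z": 105, "wx": 0, "wy": 0, "wz": 0, "fingers": 0}, {"x": -17, "y": 11, "z": 118, "wx": 0, "wy": 0, "wz": 0, "fingers": 0}, {"x": -17, "y": 11, "z": 122, "wx": 0, "wy": 0, "wz": 0, "fingers": 0}, {"x": -17, "y": 11, "z": 122, "wx": 0, "wy": 0, "wz": 0, "fingers": 0}, {"x": -17, "y": 11, "z": 122, "wx": 0, "wy": 0, "wz": 0, "fingers": 0}]}}

```text
clock: 10.8
eef_pos: [0.4407, -0.3505, -0.0199]
eef_rot: [3.138, 0.001, 0.976]
ft_force: [0.8, -0.3, 0.7]
grip_width: 0.0916
grasp_force: 0.0
```

```bash
python3 dish.py d3.png
```

```text
0.84 [268. 193. 365. 288.] [ 0.4391 -0.3496] 64.3 [ 0.4401 -0.3495]
0.8 [163. 106. 232. 179.] [ 0.4166 -0.2595] 43.0 [ 0.4167 -0.2599]
0.68 [384. 288. 414. 311.] [ 0.4625 -0.4185] 22.9 [ 0.4614 -0.4182]
10.9 [ 0.44046551 -0.35030522 -0.02010837] [3.13871483e+00 8.80989230e-04 9.76518719e-01] 0.09195748413932757 [-0.0649721   0.72773604 -0.78288469]
0 [318.00719597 224.13210287]
-0.019 [318.00542025 234.89233478]
-0.03 [318.00443482 242.03395132]
-0.049 [318.00292723 256.32558802]
```

Request:
{"method": "step_arm", "body": {"moves": [{"x": 0, "y": 0, "z": 3, "wx": 0, "wy": 0, "wz": 0, "fingers": 0}, {"x": 0, "y": 0, "z": 6, "wx": 0, "wy": 0, "wz": 0, "fingers": 0}, {"x": 0, "y": 0, "z": 6, "wx": 0, "wy": 0, "wz": 0, "fingers": 0}]}}

```text
clock: 11.2
eef_pos: [0.4392, -0.3488, -0.0282]
eef_rot: [-3.141, -0.0, 0.976]
ft_force: [0.6, 0.1, -0.8]
grip_width: 0.0922
grasp_force: 0.0
```

Request:
{"method": "step_arm", "body": {"moves": [{"x": 0, "y": 0, "z": 0, "wx": 0, "wy": 0, "wz": 0, "fingers": 0.3}, {"x": 0, "y": 0, "z": 0, "wx": 0, "wy": 0, "wz": 0, "fingers": 0.5}, {"x": 0, "y": 0, "z": 0, "wx": 0, "wy": 0, "wz": 0, "fingers": 0.5}, {"x": 0, "y": 0, "z": 0, "wx": 0, "wy": 0, "wz": 0, "fingers": 0.5}, {"x": 0, "y": 0, "z": 0, "wx": 0, "wy": 0, "wz": 0, "fingers": 0.5}]}}

```text
clock: 11.7
eef_pos: [0.4395, -0.3492, -0.0277]
eef_rot: [3.141, 0.0, 0.976]
ft_force: [-0.3, 0.4, 0.2]
grip_width: 0.059
grasp_force: 30.0
```

Request:
{"method": "step_arm", "body": {"moves": [{"x": 0, "y": 0, "z": -5, "wx": 0, "wy": 0, "wz": 0, "fingers": 0.5}, {"x": 0, "y": 0, "z": -25, "wx": 0, "wy": 0, "wz": 0, "fingers": 0.5}, {"x": 0, "y": 0, "z": -60, "wx": 0, "wy": 0, "wz": 0, "fingers": 0.5}, {"x": 0, "y": 0, "z": -100, "wx": 0, "wy": 0, "wz": 0, "fingers": 0.5}, {"x": 0, "y": 0, "z": -140, "wx": 0, "wy": 0, "wz": 0.12, "fingers": 0.5}, {"x": 30, "y": -3, "z": -175, "wx": 0, "wy": 0, "wz": 0.24, "fingers": 0.5}, {"x": 60, "y": -5, "z": -205, "wx": 0, "wy": 0, "wz": 0.36, "fingers": 0.5}, {"x": 90, "y": -8, "z": -235, "wx": 0, "wy": 0, "wz": 0.48, "fingers": 0.5}]}}

```text
clock: 12.5
eef_pos: [0.4836, -0.2693, 0.2092]
eef_rot: [3.141, -0.0, 0.491]
ft_force: [-0.2, 0.1, -0.0]
grip_width: 0.0591
grasp_force: 30.0
```

Request:
{"method": "step_arm", "body": {"moves": [{"x": 30, "y": -18, "z": -25, "wx": 0, "wy": 0, "wz": 0.1, "fingers": 0.5}, {"x": 60, "y": -36, "z": -50, "wx": 0, "wy": 0, "wz": 0.2, "fingers": 0.5}, {"x": 80, "y": -50, "z": -71, "wx": 0, "wy": 0, "wz": 0.264, "fingers": 0.5}, {"x": 80, "y": -50, "z": -71, "wx": 0, "wy": 0, "wz": 0.264, "fingers": 0.5}, {"x": 80, "y": -50, "z": -71, "wx": 0, "wy": 0, "wz": 0.264, "fingers": 0.5}]}}

```text
clock: 13.0
eef_pos: [0.5297, -0.1881, 0.2783]
eef_rot: [3.141, 0.0, 0.234]
ft_force: [0.6, -0.0, -0.7]
grip_width: 0.0591
grasp_force: 30.0
```

```bash
cat > snap.py <<'E'
from h import *
import pickle,sys
p=cam('wrist');s=arm.observe();n=sys.argv[1];p['eef']=s['eef_pos'];p['rot']=s['eef_rot'];pickle.dump(p,open(n+'.pkl','wb'));save(p['image'],n+'.png')
print(s['clock'],s['eef_pos'],s['eef_rot'],s['ft_force'])
im=p['image'].astype(int);c=proj(p,[.59,-.0207,.132],True);print('glass px',c)
u,v=np.round(c).astype(int)
print(im[max(0,v),max(0,u-80):u+80:4].mean(1).astype(int))
E
python3 snap.py D
```

```text
13.05 [ 0.52900924 -0.18841761  0.27723741] [-3.14090381e+00  1.52242169e-03  2.33075136e-01] [-0.18894767  0.34734192 -1.47232721]
glass px [190.03951491  98.33692343]
[152 154 149 146 149 149 152 155 153 153 106 241 222 241 214 242 226 240
 203 242 219 243 231 243 244 243 236 231 222 180 214 126 165 159 158 159
 160 160 163 164]
```

Request:
{"method": "step_arm", "body": {"moves": [{"x": 0, "y": -50, "z": 0, "wx": 0, "wy": 0, "wz": 0, "fingers": 0.5}, {"x": 0, "y": -100, "z": 0, "wx": 0, "wy": 0, "wz": 0, "fingers": 0.5}, {"x": 0, "y": -150, "z": 0, "wx": 0, "wy": 0, "wz": 0, "fingers": 0.5}, {"x": 0, "y": -200, "z": 0, "wx": 0, "wy": 0, "wz": 0, "fingers": 0.5}, {"x": 0, "y": -250, "z": 0, "wx": 0, "wy": 0, "wz": 0, "fingers": 0.5}, {"x": 0, "y": -280, "z": 0, "wx": 0, "wy": 0, "wz": 0, "fingers": 0.5}, {"x": 0, "y": -280, "z": 0, "wx": 0, "wy": 0, "wz": 0, "fingers": 0.5}, {"x": 0, "y": -280, "z": 0, "wx": 0, "wy": 0, "wz": 0, "fingers": 0.5}]}}

```text
clock: 13.85
eef_pos: [0.4647, 0.0836, 0.277]
eef_rot: [3.142, 0.002, 0.233]
ft_force: [-0.1, -0.4, -0.5]
grip_width: 0.0589
grasp_force: 30.0
```

```bash
python3 snap.py C
```

```text
13.9 [0.46501825 0.08310813 0.27715276] [3.14147814e+00 1.90573153e-03 2.31337752e-01] [-0.16649644 -0.27139804  0.24255263]
glass px [431.15043239  96.64106528]
[146 143 145 147 145 146 142 148 150 232 235 197 228 210 211 207 200 209
 213 234 205 233 230 233 232 232 232 233 234 233 240 145 148 148 147 148
 146 149 122 143]
```

```bash
cat > circ.py <<'E'
from h import *
import pickle
from scipy.optimize import least_squares
ps=[pickle.load(open(n+'.pkl','rb')) for n in 'DC'];C=[];Q=[]
for p in ps:
    c=proj(p,[.59,-.0207,.132],True);g=cv2.GaussianBlur(p['image'].min(2),(3,3),0)
    m=np.zeros(g.shape,np.uint8);cv2.circle(m,tuple(int(v) for v in c),75,1,-1);m&=(g>178).astype(np.uint8)
    m=cv2.morphologyEx(m,cv2.MORPH_CLOSE,np.ones((5,5)));n,l,st,ce=cv2.connectedComponentsWithStats(m);k=1+np.argmax(st[1:,4])
    h=cv2.convexHull(max(cv2.findContours((l==k).astype(np.uint8),0,1)[0],key=len))[:,0].astype(float);C.append(h);print(c,st[k],ce[k],len(h))
    for d in arm.trace('glass',p)[:1] if 'shot' in p else []:
        mm=d['pixels'].astype(np.uint8);k=cv2.convexHull(max(cv2.findContours(mm,0,1)[0],key=len));a=cv2.approxPolyDP(k,6,True)[:,0];Q.append(a);print('stage',d['score'],a.tolist())
def res(q):
    o=q[:3];n=np.array([q[3],q[4],1]);n/=np.linalg.norm(n);x=np.cross([0,1,0],n);x/=np.linalg.norm(x);y=np.cross(n,x);r=[]
    t=np.linspace(0,2*np.pi,721)
    P=o+q[5]*(np.outer(np.cos(t),x)+np.outer(np.sin(t),y))
    for p,h in zip(ps,C):
        pr=np.array([proj(p,X,True) for X in P])
        for u in h:
            d=pr-u;i=np.argmin((d**2).sum(1));tg=pr[(i+1)%721]-pr[i-1];tg/=np.linalg.norm(tg);r.append(tg[0]*d[i,1]-tg[1]*d[i,0])
    return np.array(r)
s=least_squares(res,[.59,-.02,.132,-.2,-.04,.0535],loss='soft_l1',f_scale=.5,x_scale=[.01,.01,.01,.1,.1,.01])
q=s.x;n=np.array([q[3],q[4],1]);n/=np.linalg.norm(n)
print(np.round(q,4),'slope',np.arccos(n[2]),'dir',np.arctan2(-n[1],-n[0]),'rms',np.sqrt((s.fun**2).mean()))
J=np.linalg.inv(s.jac.T@s.jac)*(res(q)**2).mean();print('sd',np.sqrt(np.diag(J)))
E
python3 circ.py
```

```text
[190.03951491  98.33692343] [ 152   56   82   88 5620] [192.61512456  99.14181495] 45
stage 0.83 [[274, 15], [277, 171], [138, 173], [116, 36], [214, 16]]
[431.15043239  96.64106528] [ 387   53   85   89 5920] [429.07060811  97.26773649] 42
stage 0.9 [[348, 10], [510, 33], [486, 173], [343, 168]]
[ 0.5878 -0.0215  0.1313 -0.2204 -0.053   0.0532] slope 0.22291153795128374 dir 0.23586004435407595 rms 0.14610519097131527
sd [3.19301304e-05 2.99055507e-05 7.46149480e-05 2.65380471e-03
 1.66882081e-03 2.48342382e-05]
```

Request:
{"method": "step_arm", "body": {"moves": [{"x": 25, "y": 40, "z": 10, "wx": 0, "wy": 0.06, "wz": 0, "fingers": 0.5}, {"x": 50, "y": 80, "z": 25, "wx": 0, "wy": 0.12, "wz": 0, "fingers": 0.5}, {"x": 75, "y": 115, "z": 50, "wx": 0, "wy": 0.18, "wz": 0, "fingers": 0.5}, {"x": 84, "y": 130, "z": 80, "wx": 0, "wy": 0.223, "wz": 0, "fingers": 0.5}, {"x": 84, "y": 130, "z": 95, "wx": 0, "wy": 0.223, "wz": 0, "fingers": 0.5}, {"x": 84, "y": 130, "z": 95, "wx": 0, "wy": 0.223, "wz": 0, "fingers": 0.5}, {"x": 84, "y": 130, "z": 95, "wx": 0, "wy": 0.223, "wz": 0, "fingers": 0.5}]}}

```text
clock: 14.7
eef_pos: [0.5771, -0.0237, 0.1835]
eef_rot: [3.142, -0.223, 0.231]
ft_force: [1.2, 0.6, -0.2]
grip_width: 0.059
grasp_force: 30.0
```

```bash
cat > go.py <<'E'
from h import *
s=arm.observe();T=R.from_euler('xyz',s['eef_rot']).as_matrix()
G=np.array([.5878,-.0215,.1313]);n=np.array([-.2204,-.053,1]);n/=np.linalg.norm(n)
x=np.array([np.cos(.234),np.sin(.234),0]);x-=n*(x@n);x/=np.linalg.norm(x)
W=np.c_[x,np.cross(-n,x),-n]
D=s['eef_pos']-.0277*T[:,2]   # centre of underside
print(s['clock'],'eef',s['eef_pos'],'underside in glass frame mm',1000*np.array([x@(D-G),np.cross(n,x)@(D-G),n@(D-G)]))
print('turn left (tool)',R.from_matrix(T.T@W).as_rotvec(),'F glass frame',[round(float(v@s['ft_force']),2) for v in(x,np.cross(n,x),n)],'M tool',T.T@s['moment'],s['grasp_force'],s['grip_width'])
E
python3 go.py
```

```text
14.7 eef [ 0.57708833 -0.02369575  0.18354843] underside in glass frame mm [ 0.89244248  0.40194179 81.0715622 ]
turn left (tool) [ 1.10277328e-03  5.27157569e-06 -2.71334358e-03] F glass frame [1.2, 0.26, -0.49] M tool [ 0.01594865 -0.11938358  0.00423988] 30.000025033950806 0.05903747195610035
```

Request:
{"method": "step_arm", "body": {"moves": [{"x": -1, "y": 0, "z": 30, "wx": 0, "wy": 0, "wz": 0, "fingers": 0.5}, {"x": -1, "y": 0, "z": 55, "wx": 0, "wy": 0, "wz": 0, "fingers": 0.5}, {"x": -1, "y": 0, "z": 70, "wx": 0, "wy": 0, "wz": 0, "fingers": 0.5}, {"x": -1, "y": 0, "z": 75, "wx": 0, "wy": 0, "wz": 0, "fingers": 0.5}, {"x": -1, "y": 0, "z": 77, "wx": 0, "wy": 0, "wz": 0, "fingers": 0.5}, {"x": -1, "y": 0, "z": 77, "wx": 0, "wy": 0, "wz": 0, "fingers": 0.5}, {"x": -1, "y": 0, "z": 77, "wx": 0, "wy": 0, "wz": 0, "fingers": 0.5}]}}

```text
clock: 15.4
eef_pos: [0.5935, -0.0193, 0.1094]
eef_rot: [3.14, -0.225, 0.233]
ft_force: [-0.3, 0.3, -0.3]
grip_width: 0.059
grasp_force: 30.0
```

```bash
python3 go.py
```

```text
15.4 eef [ 0.59347182 -0.01931677  0.10939141] underside in glass frame mm [0.97334416 0.85204675 5.001398  ]
turn left (tool) [ 0.00192423 -0.0020804  -0.00110197] F glass frame [-0.25, 0.33, -0.24] M tool [ 0.0079273  -0.12507307  0.06194789] 29.99994993209839 0.058962067371855165
```

Request:
{"method": "step_arm", "body": {"moves": [{"x": 0, "y": 0, "z": 1, "wx": 0, "wy": 0, "wz": 0, "fingers": 0.5}, {"x": 0, "y": 0, "z": 2, "wx": 0, "wy": 0, "wz": 0, "fingers": 0.5}, {"x": 0, "y": 0, "z": 2, "wx": 0, "wy": 0, "wz": 0, "fingers": 0.5}]}}

```text
clock: 15.7
eef_pos: [0.593, -0.0189, 0.106]
eef_rot: [3.142, -0.223, 0.232]
ft_force: [0.3, -0.3, 0.5]
grip_width: 0.059
grasp_force: 30.0
```

```bash
python3 go.py
```

```text
15.7 eef [ 0.59301023 -0.0189472   0.10602589] underside in glass frame mm [-0.070985    1.28629271  1.79936383]
turn left (tool) [ 0.0008147  -0.00012772 -0.00140461] F glass frame [0.37, -0.33, 0.43] M tool [ 0.04249426 -0.14008066 -0.03299029] 29.999963343143463 0.05896986554179953
```

Request:
{"method": "step_arm", "body": {"moves": [{"x": 0, "y": 1, "z": 0.7, "wx": 0, "wy": 0, "wz": 0, "fingers": 0.5}, {"x": 0, "y": 1, "z": 1.5, "wx": 0, "wy": 0, "wz": 0, "fingers": 0.5}, {"x": 0, "y": 1, "z": 1.5, "wx": 0, "wy": 0, "wz": 0, "fingers": 0.5}]}}

```text
clock: 16.0
eef_pos: [0.5935, -0.0199, 0.1043]
eef_rot: [-3.141, -0.223, 0.232]
ft_force: [-0.2, 0.0, -0.8]
grip_width: 0.0589
grasp_force: 30.0
```

```bash
sed -i 's/^s=arm.observe()/F=[]\nfor i in range(3): cam("scene");F.append(arm.observe())\ns=F[-1]\nfor k in ("ft_force","moment"): s[k]=np.mean([f[k] for f in F],0)\n/;s/^;//' go.py; python3 go.py
```

```text
File "go.py", line 6
    ;T=R.from_euler('xyz',s['eef_rot']).as_matrix()
    ^
SyntaxError: invalid syntax
```

Request:
{"method": "step_arm", "body": {"moves": [{"x": 0, "y": 0, "z": 0.7, "wx": 0, "wy": 0, "wz": 0, "fingers": 0.5}, {"x": 0, "y": 0, "z": 1, "wx": 0, "wy": 0, "wz": 0, "fingers": 0.5}, {"x": 0, "y": 0, "z": 1, "wx": 0, "wy": 0, "wz": 0, "fingers": 0.5}]}}

```text
clock: 16.3
eef_pos: [0.5938, -0.0198, 0.1035]
eef_rot: [-3.142, -0.223, 0.232]
ft_force: [0.6, 0.5, -1.0]
grip_width: 0.059
grasp_force: 30.0
```

```bash
sed -i 's/^;//' go.py; python3 go.py
```

```text
16.45 eef [ 0.59379851 -0.01976427  0.10353182] underside in glass frame mm [-0.05803905  0.30594061 -0.76019703]
turn left (tool) [ 7.55220772e-04 -8.55069720e-05 -1.37897233e-03] F glass frame [-0.06, 0.33, -0.4] M tool [-0.01045006 -0.1029517  -0.00346986] 30.000023245811462 0.05840657622142209
```

No contact yet, so I continue in small steps.

Request:
{"method": "step_arm", "body": {"moves": [{"x": 0, "y": 0, "z": 0.5, "wx": 0, "wy": 0, "wz": 0, "fingers": 0.5}, {"x": 0, "y": 0, "z": 1, "wx": 0, "wy": 0, "wz": 0, "fingers": 0.5}, {"x": 0, "y": 0, "z": 1, "wx": 0, "wy": 0, "wz": 0, "fingers": 0.5}]}}

```text
clock: 16.75
eef_pos: [0.5939, -0.0198, 0.1034]
eef_rot: [3.141, -0.223, 0.233]
ft_force: [-5.1, 0.2, 6.4]
grip_width: 0.0591
grasp_force: 30.0
```

```bash
python3 go.py
```

```text
16.9 eef [ 0.59391336 -0.01977363  0.1033374 ] underside in glass frame mm [ 0.01376906  0.27284861 -0.97401487]
turn left (tool) [ 0.00085404  0.00020144 -0.00100584] F glass frame [-3.11, 1.29, 6.78] M tool [ 0.1585592  -0.6430132   0.03886131] 30.00160664319992 0.05935990748558077
```

Request:
{"method": "step_arm", "body": {"moves": [{"x": 0, "y": 0, "z": 0.5, "wx": 0, "wy": 0, "wz": 0, "fingers": 0.5}, {"x": 0, "y": 0, "z": 0.8, "wx": 0, "wy": 0, "wz": 0, "fingers": 0.5}, {"x": 0, "y": 0, "z": 0.8, "wx": 0, "wy": 0, "wz": 0, "fingers": 0.5}]}}

```text
clock: 17.2
eef_pos: [0.594, -0.0198, 0.1033]
eef_rot: [3.141, -0.222, 0.233]
ft_force: [-8.6, 0.9, 11.2]
grip_width: 0.059
grasp_force: 30.0
```

```bash
python3 go.py
```

```text
17.35 eef [ 0.5939577  -0.01978231  0.10329537] underside in glass frame mm [ 0.05372349  0.25483392 -1.02409256]
turn left (tool) [ 0.00088051  0.00053141 -0.00073958] F glass frame [-5.86, 2.52, 12.79] M tool [ 0.33156099 -1.1411819   0.06286295] 30.00312566757202 0.05900660210891025
```

Request:
{"method": "step_arm", "body": {"moves": [{"x": -0.4, "y": -0.2, "z": -0.6, "wx": 0, "wy": 0, "wz": 0, "fingers": 0.5}, {"x": -0.4, "y": -0.2, "z": -0.6, "wx": 0, "wy": 0, "wz": 0, "fingers": 0.5}]}}

```text
clock: 17.55
eef_pos: [0.594, -0.0198, 0.1033]
eef_rot: [3.141, -0.224, 0.233]
ft_force: [-4.1, -0.0, 6.1]
grip_width: 0.0588
grasp_force: 30.0
```

```bash
python3 go.py
```

```text
17.7 eef [ 0.59394631 -0.01975303  0.1033277 ] underside in glass frame mm [ 0.02243508  0.29675535 -0.99163333]
turn left (tool) [ 0.00126912 -0.00070526 -0.00109767] F glass frame [-2.46, 1.31, 7.74] M tool [ 0.16178251 -0.59973259  0.04745109] 30.00185877084732 0.05933983378984985
```

Request:
{"method": "step_arm", "body": {"moves": [{"x": 0.3, "y": 0, "z": 0, "wx": 0, "wy": 0.01, "wz": 0, "fingers": 0.5}, {"x": 0.3, "y": 0, "z": 0, "wx": 0, "wy": 0.01, "wz": 0, "fingers": 0.5}]}}

```text
clock: 17.9
eef_pos: [0.5944, -0.0197, 0.1034]
eef_rot: [3.141, -0.234, 0.233]
ft_force: [-3.2, 1.2, 7.4]
grip_width: 0.0592
grasp_force: 30.0
```

```bash
python3 go.py
```

```text
18.05 eef [ 0.59435528 -0.01969465  0.10341986] underside in glass frame mm [ 0.15774791  0.26087332 -0.99436163]
turn left (tool) [ 0.00133964 -0.01103943 -0.00113681] F glass frame [-2.7, 1.46, 6.7] M tool [ 0.13213794 -0.50202064  0.0453875 ] 30.0017112493515 0.05898217282620223
```

Request:
{"method": "step_arm", "body": {"moves": [{"x": -0.6, "y": 0, "z": 0, "wx": 0, "wy": -0.02, "wz": 0, "fingers": 0.5}, {"x": -0.6, "y": 0, "z": 0, "wx": 0, "wy": -0.02, "wz": 0, "fingers": 0.5}]}}

```text
clock: 18.25
eef_pos: [0.5939, -0.0199, 0.1033]
eef_rot: [3.141, -0.213, 0.233]
ft_force: [-4.4, 0.5, 7.6]
grip_width: 0.0588
grasp_force: 30.0
```

```bash
python3 go.py
```

```text
18.4 eef [ 0.59394256 -0.01989826  0.10335198] underside in glass frame mm [ 0.25228943  0.16377306 -0.9607022 ]
turn left (tool) [ 0.00154144  0.00871236 -0.00101419] F glass frame [-2.59, 1.25, 8.29] M tool [ 0.10300263 -0.47254633  0.03123722] 30.00187575817108 0.05888327327620113
```

Request:
{"method": "step_arm", "body": {"moves": [{"x": 0.3, "y": 0, "z": 0, "wx": 0, "wy": 0.01, "wz": 0, "fingers": 0.5}, {"x": 0.3, "y": 0, "z": 0, "wx": 0, "wy": 0.01, "wz": 0, "fingers": 0.5}, {"x": 0.3, "y": 0, "z": 0, "wx": 0, "wy": 0.01, "wz": 0, "fingers": 0.5}]}}

```text
clock: 18.7
eef_pos: [0.5943, -0.0198, 0.1034]
eef_rot: [3.141, -0.225, 0.233]
ft_force: [-3.2, 0.5, 6.6]
grip_width: 0.0592
grasp_force: 30.0
```

```bash
python3 go.py
python3 - <<'E'
from h import *
p=cam('wrist');s=cam('scene');G=np.array([.5878,-.0215,.1313])+.010*np.array([-.215,-.052,.975])
print('expect',proj(p,G,True),proj(s,G))
for q in(p,s):
    for d in arm.trace('dish_centre',q)[:4]: print(round(d['score'],2),np.round(d['bbox']),[round(float(v.mean()),1) for v in np.nonzero(d['pixels'])[::-1]])
r=lambda im:cv2.resize(im,(390,300),interpolation=2)
save(np.hstack([r(p['image'][170:320,220:415]),r(s['image'][150:225,285:383])]),'fin.png')
E
```

```text
18.85 eef [ 0.59432876 -0.01983007  0.10343714] underside in glass frame mm [ 0.36518851  0.14264297 -0.96317663]
turn left (tool) [ 0.00160997 -0.00167514 -0.00111037] F glass frame [-1.87, 0.88, 6.83] M tool [ 0.07329013 -0.39305564  0.02569387] 30.001784563064575 0.059036385289133894
expect [317.14032892 249.48491807] [332.72252074 187.89970795]
0.87 [266. 198. 370. 296.] [318.2, 246.3]
0.58 [137.   1. 504. 375.] [315.6, 181.0]
0.61 [219. 206. 236. 217.] [224.7, 212.4]
0.58 [163. 250. 179. 269.] [171.5, 259.7]
0.54 [326. 176. 346. 200.] [334.7, 188.5]
```

View pics/fin.png

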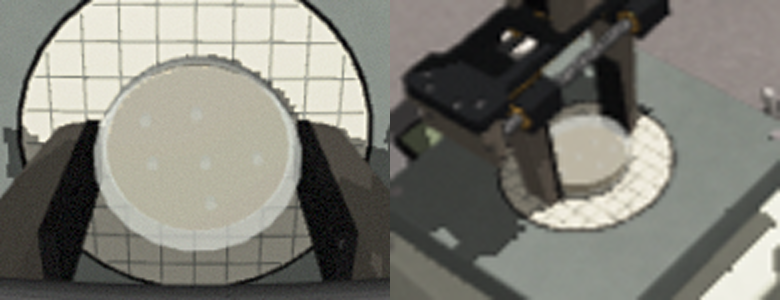

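The final view shows the dish centred on the glass at (318,247) in the wrist image, gripped, and pressed at about 7 N. I'm handing the job in.

```bash
python3 -c "
from bench import arm
print(arm.job_done())"
```

```text
the job is handed in; nothing more can be done
None
```

I pressed the lamp button down to its stop. The dish is now held centred on the glass with a steady press of about 7 N, and it showed no sign of lifting at an edge when I tilted it slightly. I handed the job in at about 19 s, and no verdict came back.

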